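# Index the welding turntable to the torch and set its brake

## Task

With a fingertip, gently push on a spoke of the welding turntable to turn it until its arrow-headed arm points straight at the torch stand (the round post with the upright torch, not the square rod caddy). Then push the brake lever clockwise, seen from above, round as far as it goes. Push only, do not grip or lift anything: the loose flange must stay sitting in the middle of the plate, and everything else stays where it is.

Things in the scene. Friction and masses are not known exactly. Their poses are not given: they have to be found in the camera images.
- turntable (a joint): Turntable angle, rad, growing counter-clockwise seen from above, about the vertical axis through plate_centre; stops at -2.0 and 2.0, starts within 0.3 of 0. Friction holds it where it is left; 2 to 3 N on a spoke turns it. Three spokes stick out level with the plate's rim: 10 mm thick round bars, centre line 53 mm above the table, from 75 mm to about 120 mm from the axis
- plate_centre (a point): Centre of the top face of the turntable's steel plate (150 mm across), on the turning axis, 60 mm above the table. Its x axis points along the pointer arm, z up
- spoke_left (a point): Centre of the black ball (20 mm across) that ends one plain spoke, 122 mm from the axis, 53 mm above the table; this spoke stands 120 degrees counter-clockwise of the pointer arm, seen from above
- spoke_right (a point): The same ball of the other plain spoke, 120 degrees clockwise of the pointer arm
- base: Fixed red base of the turntable: 170 mm square, 12 mm thick; origin under the turning axis, on the table. A column under the plate and a bracket 40 mm wide, 24 mm high along its +y carry the plate and the brake. Nothing else is below the spokes, so a fingertip beside a spoke can go down to 35 mm above the table
- pointer_tip (a point): Tip of the arrow head of the pointer arm, 135 mm from the axis, 53 mm above the table. Its x axis points outward along the arm, z up
- torch_axis (a point): Point on the upright centre line of the torch stand, 53 mm above the table: what the pointer arm must point at. The stand is fixed: round foot 60 mm across, thin round post, upright torch with black barrel 22 mm across and brass nozzle, 100 mm tall, 160 to 230 mm from the turntable's axis
- rod_caddy: Fixed square steel tube (34 mm square, 85 mm tall, on a foot 52 mm square) holding copper-coloured rods up to 97 mm above the table, on the other side of the pointer from the torch stand; not the target. Origin at the centre of its underside
- brake (a joint): Angle of the brake lever, rad, growing clockwise seen from above, from 0 (free) to 1.45 (stop: brake set); starts between 0.05 and 0.3. Friction holds it where it is left; about 2 N at the lever moves it. It does not change how the turntable turns
- brake_pivot (a point): Pivot of the brake lever, on its vertical axis, 45 mm above the table, 170 mm from the turntable's axis on a bracket of the base, on the far side from the pointer arm's start
- brake_ball (a point): Centre of the black ball (22 mm across) at the end of the brake lever, 70 mm from the pivot, 45 mm above the table. The lever is a round bar 11 mm thick from the pivot cap (28 mm across) to the ball. Free, it points sideways; it swings round on the side away from the turntable. 30 mm and more from the pivot there is only the table under it
- flange: Loose steel pipe flange lying on the middle of the plate, 96 mm across and 38 mm tall (top 98 mm above the table), 0.4 to 0.7 kg; it rides round with the plate. Origin at the centre of its underside
- wrench: Open-ended wrench, loose, 170 mm long, lying on the table off to one side of the turntable
- tip_jar: Small amber glass jar with a steel cap, loose, 48 mm across, 60 mm tall; origin at the centre of its underside
- pipe_stub: Short piece of steel tube standing on end, loose, 48 mm across, 45 mm tall; origin at the centre of its underside
- hammer: Hammer, loose, 240 mm long, lying on the left part of the table
- steel_square: L-shaped steel square, loose, 100 mm long, 30 mm wide, 90 mm tall, on the table far from the robot, to the left
Mind the look-alikes: they are no part of the job. What is shaped like the flange but green, pink or turquoise is not meant.

How it is judged:
On the way, in this order (a step that is already met when the one before it is completed fails the run):
1. the pointer arm aims at the torch stand and rests there, with the brake not yet set (y of torch_axis in the frame of pointer_tip between -0.015 and 0.015 m and x of torch_axis in the frame of pointer_tip above 0 m and velocity of joint turntable between -0.1 and 0.1 rad/s and value of joint brake below 0.7 rad), for 0.2 s.
2. the brake lever is pushed to its stop (value of joint brake above 1.33 rad), for 0.2 s.
At the end, for the whole second after the job is handed in: The line of the pointer arm passes within 15 mm of the torch stand's centre line, on the arrow's side (about 4 to 5 degrees); the brake lever is within 0.12 rad of its stop; the flange lies flat on the plate within 15 mm of its centre; everything is at rest (y of torch_axis in the frame of pointer_tip between -0.015 and 0.015 m and x of torch_axis in the frame of pointer_tip above 0 m and velocity of joint turntable between -0.1 and 0.1 rad/s and value of joint brake above 1.33 rad and horizontal distance between flange and plate_centre below 0.015 m and z of flange in the frame of plate_centre below 0.006 m and angle between flange's own z axis and vertical below 0.1 rad); the robot touches nothing.
It fails at once if the flange is lifted, tipped or pushed off the middle of the plate (horizontal distance between flange and plate_centre above 0.02 m or z of flange in the frame of plate_centre above 0.01 m or angle between flange's own z axis and vertical above 0.2 rad).
It fails at once if the turntable is shoved or gripped with more than 40 N (contact force between the fingers and turntable above 40 N).
It fails at once if a bystander is moved by more than 25 mm (distance of any of wrench, tip_jar, pipe_stub, hammer, steel_square from where it was at the start of the episode above 0.025 m).
It also fails if it takes over 61 s, if anything falls off the work surface, if the arm or the gripper's body presses on something with over 40 N, if the wrist force passes 120 N, or if a joint passes its speed limit or range.

## Robot

A 6-joint arm with a two-finger parallel gripper is mounted at the origin on the work surface. World frame = base frame: x ahead of the robot, y to its left, z up, the work surface at z = 0. Lengths are in m, angles in rad, forces in N, time in s.
With the tool pointing down it reaches from about 0.35 to 0.975 m from the base axis. Payload 4.9 kg.
Tool frame: the origin (TCP) lies where the fingers leave the gripper's body, on its centre line; the fingertips stand 73 mm ahead of it and the grasp point (between the pads) lies 54 mm ahead of it; z points along the fingers, y is the direction in which the jaws open and shut (so a half turn about z gives the same grasp; the last joint's range is limited). The gripper opens to 85 mm and grips with 20 to 120 N. Pads are 22 mm wide; open, the fingers measure 114 mm over their backs; the gripper's body (76 mm by 85 mm) begins 54 mm behind the grasp point. The pads swing forward as they close: fully open they stand 13 mm farther back than shut.
Start: joints at [-1.225, 0.053, 1.613, -0, 1.476, -0.119], TCP at [0.28, -0.559, 0.304] pointing down, gripper open.
Joint ranges: [-3.01, 3.01], [-1.01, 2.22], [0.06, 2.58], [-1.02, 4.17], [0.09, 2.62], [-3.14, 3.14]. Speed limits (rad/s): [2.57, 2.57, 3.14, 3.14, 3.14, 3.14].

## Interface

Orientations are given as a rotation vector (axis times angle).
In Python, from station import monitor, vision, workorder gives the robot as it stands.
- The arm moves only by the tool arm_command, never from a script. Its argument "rows" is text: rows parted by semicolons, each of 6 numbers parted by spaces: the shift along the world's x, y, z in mm, then the turn, a rotation vector about the world's x, y, z in degrees. In form: tx ty tz wx wy wz; .... A call has 1 to 12 rows; each row is the pose to reach, as a shift and turn from the pose measured when the call began; what a row does not reach only later rows make up. A row lasts 1/8 s, in which the tool goes at most 62.5 mm and 10.7 degrees, less where a joint would pass 70% of its speed; a pose out of reach is approached as far as the arm can. A call with a gripper value outside its range is refused whole. "jaw" is the opening, from 0 (shut) to 1 (fully open), set as the call begins (left out, the last holds). The fingers move at their own pace and stop on an object; "squeeze" is the grip in N (left out, the last holds). Time passes only in rows, so rows that repeat a pose let the fingers close. It gives the time, the measured TCP pose, the force and the opening at its end, in the units of the state.
- monitor.get_obs(): the state, without advancing time (a new reading comes with each control period).
- vision.get_image(name): name is "scene" or "top" or "wrist"; returns a dict with "frame" (384x512x3 uint8, red, green, blue), "vfov" (degrees; the focal length in pixels is half the picture's height over the tangent of half this angle, whatever the lens; pixels are square), "cx", "cy" (the principal point, pixels), "R" (3x3) and "t" (3): a world point X has camera coordinates R X + t; the wrist camera has in their place "T_tool_cam" (4x4, takes a point from camera to tool coordinates, whose origin is the TCP and whose axes are the flange's). Camera axes: x right, y down, z forward; pixel columns grow to the right and rows downward; lengths in m; the calibration is good to about 2 mm. A picture is of the moment at which its call begins: read the wrist's pose just before it. There is no depth.
- workorder.finish_job(): hands the job in, once; it reports no verdict.
The state is a dict: "t": time; "q": joint angles; "dq": joint speeds; "effort": joint torques, N m; "tool_pos": TCP position; "tool_rot": TCP orientation; "contact_force": force on the tool from outside, world axes, zero at the start; "wrist_torque": the same for the moment, N m; "opening": finger opening in m.
Only numpy, scipy, OpenCV 4.12 (cv2) and the standard library are available. Lean on these libraries where they do the work, as an engineer would, in place of code of your own. Each camera call takes 0.05 s, during which the arm holds its last target. There are 200 camera calls.

## Working session

There is one attempt and no reset: what is moved stays moved. The work goes in short steps, Python scripts to look and compute and a tool call to move; the robot and the scene stay as the last step left them, time stands still between calls to the robot, and variables do not carry over. Pictures are saved under pics/ and viewed, about 8 in all and at most 12, crops included, and the job is handed in when it is done.

Besides the shell and the picture viewer there is one more tool, called as name(argument=value, ...), one argument or row to a line, values as JSON. arm_command: Moves the arm, as the interface text tells. Its arguments: {"type":"object","properties":{"rows":{"type":"string"},"jaw":{"type":"number"},"squeeze":{"type":"number"}},"required":["rows"]}

```bash
mkdir -p pics
cat > h.py <<'E'
import numpy as np, cv2
from station import monitor, vision, workorder
def save(name,fn):
    d=vision.get_image(name); cv2.imwrite('pics/'+fn,d['frame'][:,:,::-1]); return d
def ray(d,u,v):
    f=d['frame'].shape[0]/2/np.tan(np.radians(d['vfov'])/2)
    R=np.array(d['R']);t=np.array(d['t'])
    return -R.T@t, R.T@np.array([(u-d['cx'])/f,(v-d['cy'])/f,1])
def onz(d,u,v,z):
    c,r=ray(d,u,v); return c+r*(z-c[2])/r[2]
E
python3 - <<'E'
from h import *
import pickle
a={n:save(n,n+'0.png') for n in('top','scene')}
pickle.dump(a,open('a.pkl','wb'))
for n in a: print({k:v for k,v in a[n].items() if k!='frame'})
i=np.hstack([a['top']['frame'],a['scene']['frame']])[:,:,::-1]
cv2.imwrite('pics/t0.png',cv2.resize(a['top']['frame'][:,:,::-1],(800,600),interpolation=cv2.INTER_CUBIC))
print(monitor.get_obs())
E
```

```text
{'vfov': 53.20171945464395, 'cx': 256.8186813172461, 'cy': 190.4079688661115, 'R': array([[-0.02416451, -0.99961987, -0.0132736 ],
       [-0.99381661,  0.02545933, -0.10807573],
       [ 0.10837258,  0.01057993, -0.99405405]]), 't': array([0.10721482, 0.53741054, 1.22554122])}
{'vfov': 51.2429332923038, 'cx': 258.82050877384745, 'cy': 189.4236779181343, 'R': array([[ 0.14933962,  0.98878514, -0.00127797],
       [ 0.81640462, -0.12403335, -0.56400286],
       [-0.55783615,  0.08318463, -0.82577185]]), 't': array([-0.17460045, -0.39080767,  1.44480028])}
{'t': 0.1, 'q': array([-1.22496366e+00,  5.33102790e-02,  1.61416248e+00, -3.18297026e-05,
        1.47604893e+00, -1.18974016e-01]), 'dq': array([ 0.00011374, -0.00074236, -0.00340937,  0.00055695,  0.00086341,
        0.00109781]), 'effort': array([ 5.26015010e-04, -3.94903743e+01, -3.71363533e+01, -5.20926619e-05,
        3.89128589e-03,  9.65722734e-06]), 'tool_pos': array([ 0.28001456, -0.55826996,  0.30277034]), 'tool_rot': array([-3.05527031e+00, -7.23125963e-01,  3.92178692e-04]), 'contact_force': array([-0.24361856,  0.54222148, -0.33773804]), 'wrist_torque': array([-0.02265208,  0.02197167,  0.02170001]), 'opening': 0.08518478889832565}
```

View pics/t0.png

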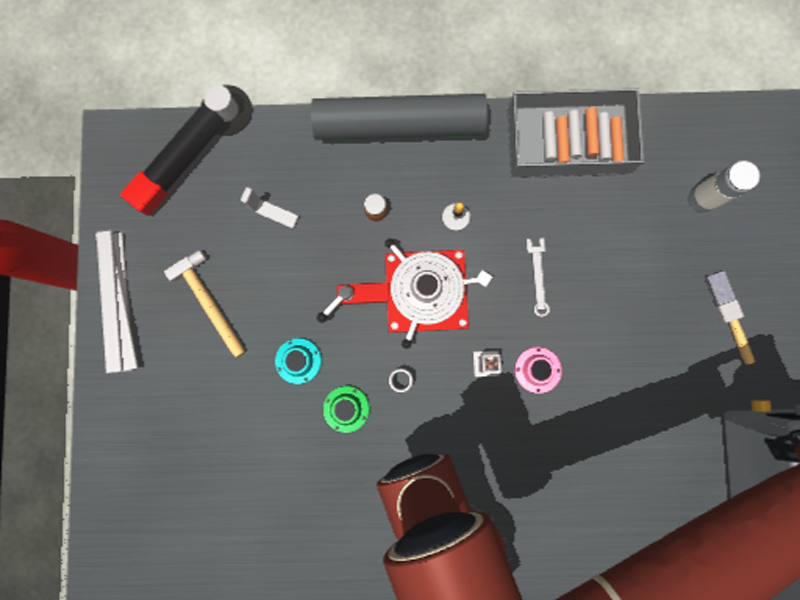

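View pics/scene0.png

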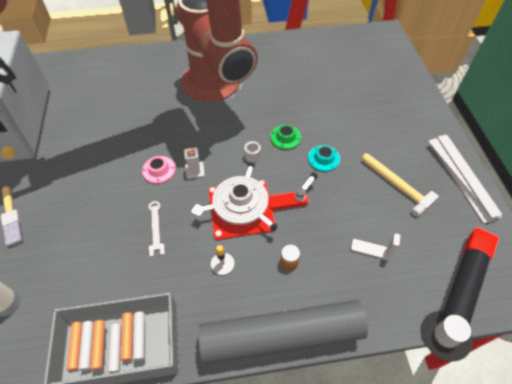

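The top view shows the turntable at about (427,286), with the pointer to the right at (485,278). The torch stand, round with a brass nozzle, is at (457,212). The square caddy is at (487,362), and the brake pivot and ball are at (346,292) and (322,317). I'll confirm these in an enlarged crop.

Run:
```python
from h import *
import pickle
a=pickle.load(open('a.pkl','rb'))
c=a['top']['frame'][110:260,195:355,::-1]
cv2.imwrite('pics/c1.png',cv2.resize(c,None,fx=4,fy=4,interpolation=cv2.INTER_CUBIC))
```

```text
(no output)
```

View pics/c1.png

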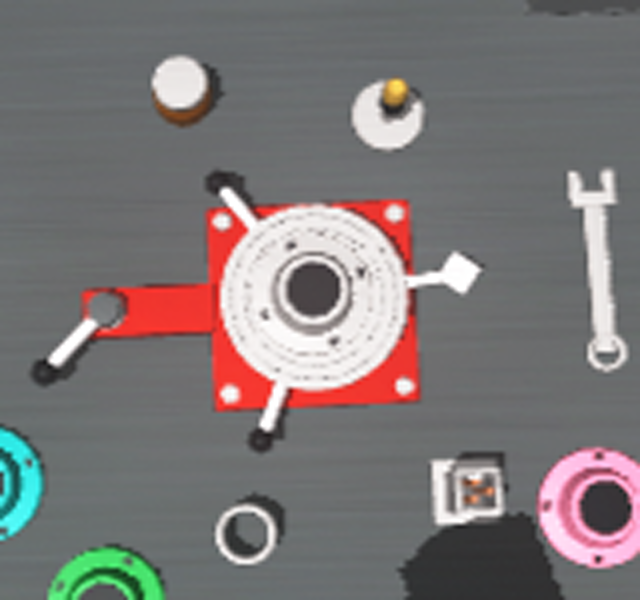

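Run:
```python
from h import *
import pickle
d=pickle.load(open('a.pkl','rb'))['top']
P={}
for n,u,v,z in [('tip',481,272,.053),('L',218,183,.053),('R',261,438,.053),('foot',388,115,.008),('nozzle',397,88,.1),('pivot',107,309,.055),('bball',44,371,.045),('plate',314,297,.06),('cap_jar',180,82,.06),('stub',246,533,.045),('caddytop',476,490,.09),('wrench_r',607,350,.005),('base1',206,212,.012),('base2',420,398,.012),('base3',408,200,.012),('base4',216,410,.012)]:
    P[n]=onz(d,195+(u+.5)/4-.5,110+(v+.5)/4-.5,z); print(n,P[n].round(4))
L,R,T=P['L'],P['R'],P['tip']
c=(P['base1']+P['base2']+P['base3']+P['base4'])[:2]/4;print('base c',c)
from scipy.optimize import least_squares
def f(p):
    r=[]
    for n,l,a in(('tip',.135,0),('L',.122,2*np.pi/3),('R',.122,-2*np.pi/3)):
        r+=list(p[:2]+l*np.array([np.cos(p[2]+a),np.sin(p[2]+a)])-P[n][:2])
    return r
s=least_squares(f,[c[0],c[1],-1.5]);print(s.x,np.round(s.fun,4))
c=s.x[:2]
for n in('foot','nozzle'):
    t=P[n][:2]-c; a=np.arctan2(t[1],t[0]);print(n,np.hypot(*t),a,'turn',np.degrees(a-s.x[2]))
b=P['bball'][:2]-P['pivot'][:2];print('brake',np.hypot(*b),np.degrees(np.arctan2(b[1],b[0])));b=P['pivot'][:2]-c;print(np.hypot(*b),np.degrees(np.arctan2(b[1],b[0])))
```

```text
tip [ 0.574  -0.0943  0.053 ]
L [0.6524 0.1158 0.053 ]
R [0.4451 0.086  0.053 ]
foot [ 0.716  -0.0278  0.008 ]
nozzle [ 0.7148 -0.0277  0.1   ]
pivot [0.5515 0.2072 0.055 ]
bball [0.5036 0.2599 0.045 ]
plate [0.5563 0.0408 0.06  ]
cap_jar [0.7352 0.1446 0.06  ]
stub [0.3702 0.0999 0.045 ]
caddytop [ 0.3999 -0.0783  0.09  ]
wrench_r [ 0.5126 -0.2029  0.005 ]
base1 [0.6363 0.1275 0.012 ]
base2 [ 0.4762 -0.0457  0.012 ]
base3 [ 0.642  -0.0417  0.012 ]
base4 [0.4704 0.1228 0.012 ]
base c [0.55623635 0.04074929]
[ 0.55657644  0.04014548 -1.43584663] [ 0.0008  0.0006  0.0007 -0.001  -0.0014  0.0003]
foot 0.173283782697335 -0.4026549697897368 turn 59.19752141593765
nozzle 0.1721633450958534 -0.40504879129145815 turn 59.060365546981345
brake 0.0711754198054414 132.27683746090815
0.1671373114837552 91.7363168950242
```

The geometry fits within 1.5 mm. The turntable centre is (0.5566, 0.0401) and the pointer has to turn +59°. I'll push spoke_right from its clockwise side, with the fingers shut.

arm_command(
  rows="197 661 -20 0 0 41;197 661 -20 0 0 41;197 661 -20 0 0 41;197 661 -20 0 0 41;197 661 -20 0 0 41;197 661 -20 0 0 41;197 661 -20 0 0 41;197 661 -20 0 0 41;197 661 -20 0 0 41;197 661 -20 0 0 41;197 661 -20 0 0 41;197 661 -20 0 0 41",
  jaw=0,
)

```text
t: 1.6
tool_pos: [0.4768, 0.1062, 0.282]
tool_rot: [-2.602, -1.755, 0.003]
contact_force: [-0.2, -1.2, -0.3]
opening: -0.0001
```

Run:
```python
from h import *
o=monitor.get_obs(); print(o['tool_pos'],o['tool_rot'],o['contact_force'])
d=save('wrist','w1.png')
from scipy.spatial.transform import Rotation as Ro
M=np.array(d['T_tool_cam']); Rw=Ro.from_rotvec(o['tool_rot']).as_matrix()
f=192/np.tan(np.radians(d['vfov'])/2)
def pr(X):
    p=Rw.T@(np.array(X)-o['tool_pos']); p=np.linalg.inv(M)@np.r_[p,1]; return p[0]/p[2]*f+d['cx'],p[1]/p[2]*f+d['cy']
c=np.array([.5566,.0401])
i=d['frame'][:,:,::-1].copy()
for l,a in((.122,157.7),(.085,157.7),(.122,37.7),(.135,-82.3)):
    a=np.radians(a);X=np.r_[c+l*np.array([np.cos(a),np.sin(a)]),.053]; u=pr(X);print(u); cv2.circle(i,tuple(int(round(k)) for k in u),4,(255,0,255),1)
cv2.imwrite('pics/w1.png',cv2.resize(i,(800,600)))
```

```text
[0.47681945 0.10619539 0.28198656] [-2.60211616 -1.75489676  0.00301796] [-0.1986234  -1.17845648 -0.3479791 ]
(np.float64(226.61356364180511), np.float64(209.6684901298006))
(np.float64(264.8645758516203), np.float64(209.89234251460138))
(np.float64(435.5113691007797), np.float64(96.50177364525278))
(np.float64(404.693409571698), np.float64(312.90253932887055))
```

View pics/w1.png

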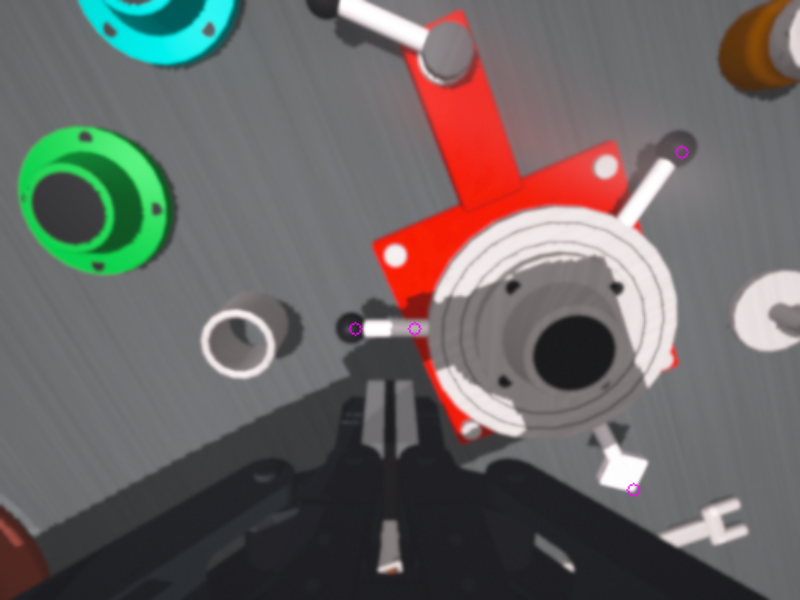

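arm_command(
  rows="0 0 -60 0 0 0;0 0 -110 0 0 0;0 0 -140 0 0 0;0 0 -160 0 0 0;0 0 -170 0 0 0;0 0 -170 0 0 0;0 0 -170 0 0 0",
)

```text
t: 2.52
tool_pos: [0.4775, 0.1044, 0.1132]
tool_rot: [-2.606, -1.752, 0.001]
contact_force: [-0.7, 0.4, -0.0]
opening: -0.0001
```

```bash
cat > arc.py <<'E'
from h import *
import sys
c=np.array([.5566,.0401]); th0=float(sys.argv[1]) # spoke angle matching present tool yaw
p0=monitor.get_obs()['tool_pos']
for th in map(float,sys.argv[2:]):
    a=np.radians(th);e=np.array([np.cos(a),np.sin(a)]);t=np.array([-e[1],e[0]])
    q=c+.097*e-.016*t-p0[:2]; print(*np.round(q*1e3,1),0,0,0,th-th0,end='; ')
E
python3 arc.py 157.5 152 156 160 163.5 167 170.5 174 177.5 181 184.5 188 188
```

```text
0.9 -4.6 0 0 0 -5.5; -3.0 -10.2 0 0 0 -1.5; -6.6 -16.1 0 0 0 2.5; -9.4 -21.4 0 0 0 6.0; -11.8 -26.9 0 0 0 9.5; -14.0 -32.5 0 0 0 13.0; -15.7 -38.2 0 0 0 16.5; -17.1 -44.0 0 0 0 20.0; -18.2 -50.0 0 0 0 23.5; -18.9 -55.9 0 0 0 27.0; -19.2 -61.9 0 0 0 30.5; -19.2 -61.9 0 0 0 30.5;
```

arm_command(
  rows="1 -4.5 -1 0 0 -5; -3 -10 -1 0 0 -1.5; -6.5 -16 -1 0 0 2.5; -9.5 -21.5 -1 0 0 6; -12 -27 -1 0 0 9.5; -14 -32.5 -1 0 0 13; -15.5 -38 -1 0 0 16.5; -17 -44 -1 0 0 20; -18 -50 -1 0 0 23.5; -19 -56 -1 0 0 27; -19 -62 -1 0 0 30.5; -19 -62 -1 0 0 30.5",
)

```text
t: 4.03
tool_pos: [0.4593, 0.0422, 0.1134]
tool_rot: [2.055, 2.375, 0.001]
contact_force: [-0.2, 0.2, 0.3]
opening: 0.0001
```

```bash
python3 - <<'E'
from h import *
d=save('top','t1.png')
cv2.imwrite('pics/c2.png',cv2.resize(d['frame'][110:260,195:355,::-1],None,fx=4,fy=4,interpolation=cv2.INTER_CUBIC))
E
python3 arc.py 188 191.5 195 198.5 202 205.5 208 210.5 212.5 213 213
```

```text
-0.8 -5.8 0 0 0 3.5; -0.4 -11.8 0 0 0 7.0; 0.4 -17.7 0 0 0 10.5; 1.5 -23.6 0 0 0 14.0; 3.0 -29.4 0 0 0 17.5; 4.3 -33.5 0 0 0 20.0; 5.8 -37.6 0 0 0 22.5; 7.1 -40.7 0 0 0 24.5; 7.4 -41.5 0 0 0 25.0; 7.4 -41.5 0 0 0 25.0;
```

View pics/c2.png

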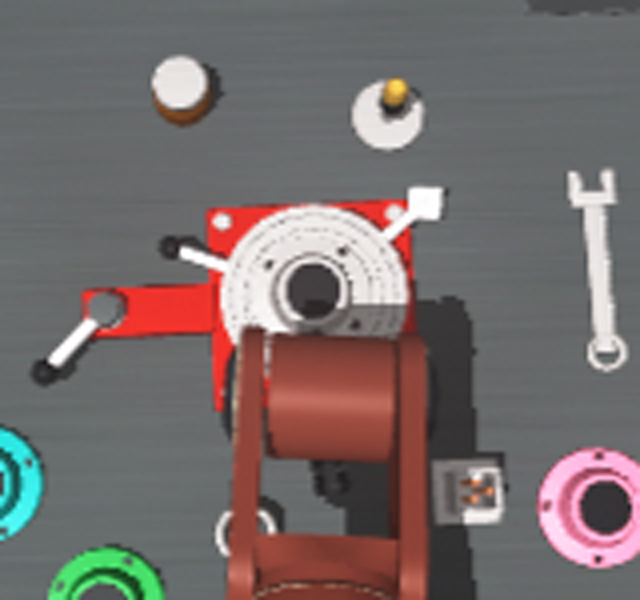

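The table is turning well, and the tip is now at (443,188) with the left ball at (171,246). I'll check the angle and then continue.

```bash
cat > ang.py <<'E'
from h import *
import pickle,sys
d=pickle.load(open('a.pkl','rb'))['top'];c=np.array([.5566,.0401])
v=list(map(float,sys.argv[1:]))
for (u,w),o in zip(((v[0],v[1]),(v[2],v[3])),(0,120)):
    p=onz(d,195+(u+.5)/4-.5,110+(w+.5)/4-.5,.053)[:2]-c;print(np.hypot(*p),np.degrees(np.arctan2(p[1],p[0]))-o)
E
python3 ang.py 443 188 171 246
```

```text
0.13734545841172027 -50.803948148995865
0.12334049437084697 -51.44636624187994
```

arm_command(
  rows="-1 -6 0 0 0 3.5; -0.5 -12 0 0 0 7; 0.5 -17.5 0 0 0 10.5; 1.5 -23.5 0 0 0 14; 3 -29.5 0 0 0 17.5; 4.5 -33.5 0 0 0 20; 6 -37.5 0 0 0 22.5; 7 -40.5 0 0 0 24.5; 8 -42.5 0 0 0 26; 9.3 -44.5 0 0 0 27; 10.2 -45.6 0 0 0 28; 10.2 -45.6 0 0 0 28",
)

```text
t: 5.58
tool_pos: [0.4694, -0.0036, 0.1133]
tool_rot: [1.419, 2.802, -0.0]
contact_force: [-1.0, 1.8, 1.6]
opening: -0.0002
```

Run:
```python
from h import *
d=save('top','t2.png')
cv2.imwrite('pics/c3.png',cv2.resize(d['frame'][110:260,195:355,::-1],None,fx=4,fy=4,interpolation=cv2.INTER_CUBIC))
o=monitor.get_obs();print(o['tool_pos'],o['contact_force'])
```

```text
[ 0.4693785  -0.00355306  0.11319798] [-0.38567027  1.30792418  0.93926695]
```

View pics/c3.png

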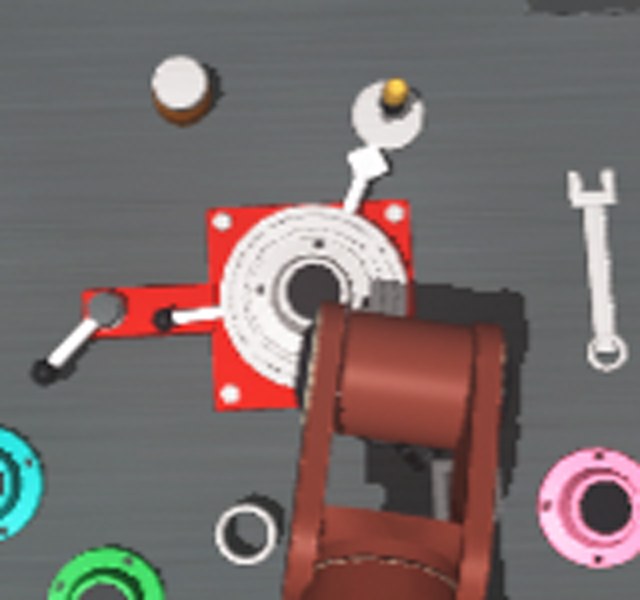

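```bash
python3 ang.py 376 146 164 319
python3 - <<'E'
import cv2
i=cv2.imread('pics/t2.png')[125:200,225:310]
cv2.imwrite('pics/c4.png',cv2.resize(i,None,fx=8,fy=8,interpolation=cv2.INTER_CUBIC))
E
```

```text
0.13400338757535513 -23.488531324707996
0.12235974780121296 -23.371137832977496
```

View pics/c4.png

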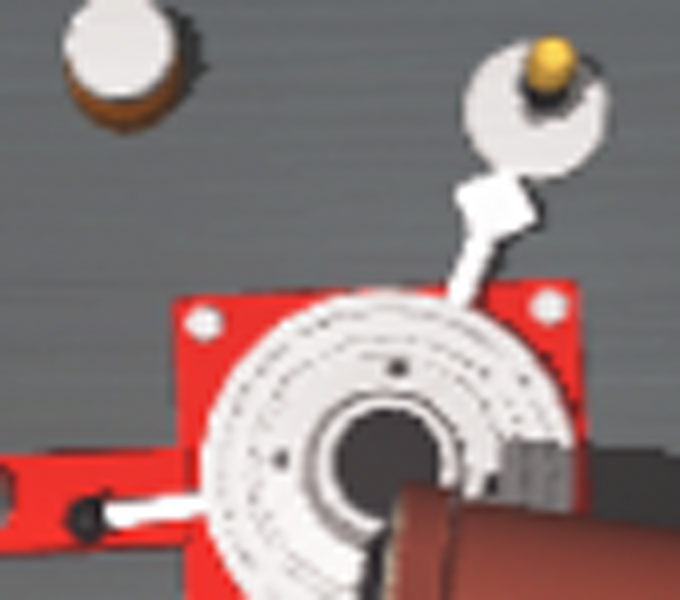

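Pointing is within 0.3° of the target. I'll back off, lift, and go over to the brake lever.

arm_command(
  rows="-8 10 0 0 0 0;-15 20 0 0 0 0;-15 20 30 0 0 0;-15 20 80 0 0 0;-15 20 120 0 0 0;0 80 120 0 0 3;10 130 120 0 0 7;20 180 120 0 0 7;28 223 120 0 0 7;28 223 120 0 0 7;28 223 120 0 0 7",
)

```text
t: 7.0
tool_pos: [0.4967, 0.2195, 0.2328]
tool_rot: [1.245, 2.884, -0.002]
contact_force: [-0.4, 0.4, -0.2]
opening: 0.0
```

```bash
cat > lev.py <<'E'
from h import *
import sys
c=np.array([.5515,.2085]); off=float(sys.argv[1]); ph0=133
p0=monitor.get_obs()['tool_pos'];print(p0)
for th in map(float,sys.argv[2:]):
    a=np.radians(th);e=np.array([np.cos(a),np.sin(a)]);t=np.array([-e[1],e[0]])
    q=c+.046*e+off*t-p0[:2]; print(*np.round(q*1e3,1),0,0,0,th-ph0,end='; ')
E
python3 - <<'E'
from h import *
o=monitor.get_obs(); print(o['tool_pos'],o['tool_rot'],o['contact_force'])
d=save('wrist','w2.png')
from scipy.spatial.transform import Rotation as Ro
M=np.array(d['T_tool_cam']); Rw=Ro.from_rotvec(o['tool_rot']).as_matrix()
f=192/np.tan(np.radians(d['vfov'])/2)
def pr(X):
    p=Rw.T@(np.array(X)-o['tool_pos']); p=np.linalg.inv(M)@np.r_[p,1]; return p[0]/p[2]*f+d['cx'],p[1]/p[2]*f+d['cy']
i=d['frame'][:,:,::-1].copy()
p=np.array([.5515,.2085,.045]);a=np.radians(133);e=np.array([np.cos(a),np.sin(a),0])
for X in (p,p+.045*e,p+.07*e,[.4974,.2196,.03]):
    u=pr(X);print(u); cv2.circle(i,tuple(int(round(k)) for k in u),4,(255,0,255),1)
cv2.imwrite('pics/w2.png',cv2.resize(i,(800,600)))
E
```

```text
[0.49668059 0.21945506 0.23282996] [ 1.24494922e+00  2.88381245e+00 -1.71816218e-03] [-0.38143425  0.35393185 -0.22369926]
(np.float64(286.5572808940781), np.float64(242.26846417848972))
(np.float64(288.7341730847866), np.float64(192.37577367673418))
(np.float64(290.0426600748706), np.float64(162.3862607828574))
(np.float64(249.68250928828084), np.float64(187.04334455793426))
```

View pics/w2.png

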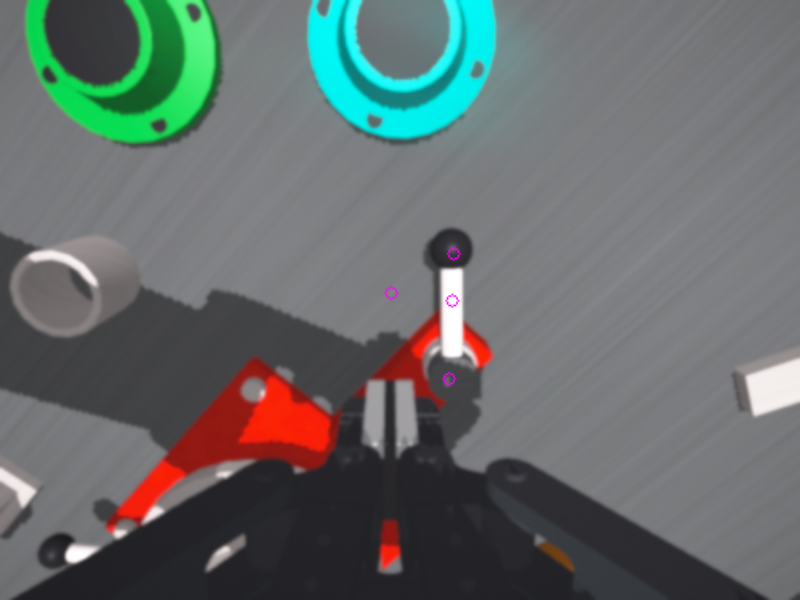

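arm_command(
  rows="0 0 -50 0 0 0;0 0 -90 0 0 0;0 0 -115 0 0 0;0 0 -130 0 0 0;0 0 -130 0 0 0;0 0 -130 0 0 0",
)

```text
t: 7.8
tool_pos: [0.4977, 0.219, 0.1043]
tool_rot: [1.246, 2.881, 0.001]
contact_force: [0.2, -0.2, -0.4]
opening: -0.0003
```

```bash
python3 lev.py .020 141 136 131 126 121 116 111 106 101 96 91 86
```

```text
[0.49773758 0.21897248 0.10431768]
5.4 2.9 0 0 0 8.0; 6.8 7.1 0 0 0 3.0; 8.5 11.1 0 0 0 -2.0; 10.5 15.0 0 0 0 -7.0; 12.9 18.7 0 0 0 -12.0; 15.6 22.1 0 0 0 -17.0; 18.6 25.3 0 0 0 -22.0; 21.9 28.2 0 0 0 -27.0; 25.4 30.9 0 0 0 -32.0; 29.1 33.2 0 0 0 -37.0; 33.0 35.2 0 0 0 -42.0; 37.0 36.8 0 0 0 -47.0;
```

arm_command(
  rows="3 3 0 0 0 3;7 7 0 0 0 3; 8.5 11 0 0 0 -2; 10.5 15 0 0 0 -7; 13 18.5 0 0 0 -12; 15.5 22 0 0 0 -17; 18.5 25.5 0 0 0 -22; 22 28 0 0 0 -27; 25.5 31 0 0 0 -32; 29 33 0 0 0 -37; 33 35 0 0 0 -42; 37 37 0 0 0 -47",
)

```text
t: 9.3
tool_pos: [0.5349, 0.2563, 0.1051]
tool_rot: [2.296, 2.141, -0.001]
contact_force: [-2.0, -1.6, 0.1]
opening: -0.0
```

```bash
python3 lev.py .020 82 78 74 70 66 63 60 58 56 54 52 50 48 46
```

```text
[0.5349202  0.25630948 0.10505536]
3.2 0.5 0 0 0 -51.0; 6.6 1.3 0 0 0 -55.0; 10.0 1.9 0 0 0 -59.0; 13.5 2.3 0 0 0 -63.0; 17.0 2.3 0 0 0 -67.0; 19.6 2.3 0 0 0 -70.0; 22.3 2.0 0 0 0 -73.0; 24.0 1.8 0 0 0 -75.0; 25.7 1.5 0 0 0 -77.0; 27.4 1.2 0 0 0 -79.0; 29.1 0.8 0 0 0 -81.0; 30.8 0.3 0 0 0 -83.0; 32.5 -0.2 0 0 0 -85.0; 34.1 -0.8 0 0 0 -87.0;
```

arm_command(
  rows="3 0.5 0 0 0 -4; 6.5 1.5 0 0 0 -8; 10 2 0 0 0 -12; 13.5 2.3 0 0 0 -16; 17 2.3 0 0 0 -20; 19.5 2.3 0 0 0 -23; 22.3 2 0 0 0 -26; 22.3 2 0 0 0 -26",
)

```text
t: 10.3
tool_pos: [0.5525, 0.2604, 0.105]
tool_rot: [-2.715, -1.566, 0.02]
contact_force: [-20.2, 5.0, 10.7]
opening: -0.0002
```

```bash
python3 - <<'E'
from h import *
d=save('top','t3.png')
cv2.imwrite('pics/c5.png',cv2.resize(d['frame'][110:260,170:330,::-1],None,fx=4,fy=4,interpolation=cv2.INTER_CUBIC))
E
python3 lev.py .020 58 56 54 52 50 48 46
```

```text
[0.55244457 0.26043312 0.10500941]
6.5 -2.3 0 0 0 -75.0; 8.2 -2.6 0 0 0 -77.0; 9.9 -3.0 0 0 0 -79.0; 11.6 -3.4 0 0 0 -81.0; 13.3 -3.8 0 0 0 -83.0; 15.0 -4.4 0 0 0 -85.0; 16.6 -5.0 0 0 0 -87.0;
```

View pics/c5.png

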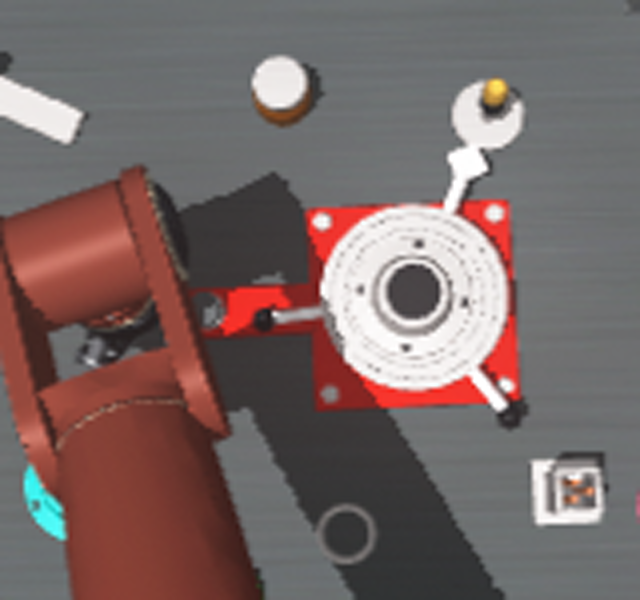

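The force jumped to 20 N, so it is probably at the stop. I'll back off, lift clear and check.

arm_command(
  rows="-10 5 0 0 0 0;-22 10 0 0 0 0;-22 10 40 0 0 0;-22 10 90 0 0 0;-22 10 150 0 0 0;-60 -40 150 0 0 0;-110 -80 150 0 0 0;-160 -120 150 0 0 0;-170 -160 150 0 0 0;-170 -200 150 0 0 0;-170 -220 150 0 0 0;-170 -220 150 0 0 0",
)

```text
t: 11.85
tool_pos: [0.3824, 0.0396, 0.2554]
tool_rot: [-2.718, -1.563, 0.018]
contact_force: [-0.3, 0.3, -0.4]
opening: 0.0001
```

Run:
```python
from h import *
d=save('top','t4.png')
cv2.imwrite('pics/c6.png',cv2.resize(d['frame'][110:260,170:330,::-1],None,fx=4,fy=4,interpolation=cv2.INTER_CUBIC))
print(monitor.get_obs()['contact_force'])
```

```text
[-0.0284838   0.43467256 -0.14075   ]
```

View pics/c6.png

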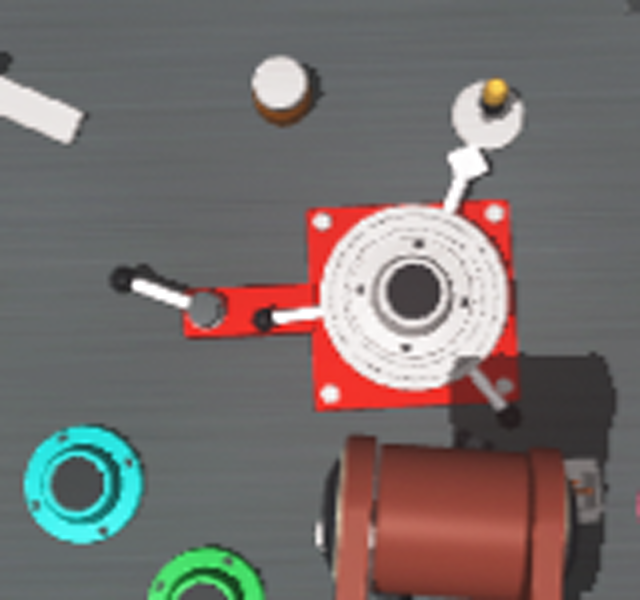

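```bash
python3 - <<'E'
from h import *
import pickle
d=pickle.load(open('a.pkl','rb'))['top']
p=onz(d,170+(123.5)/4-.5,110+(279.5)/4-.5,.045)[:2]-[.5515,.2085];print(np.hypot(*p),np.degrees(np.arctan2(p[1],p[0])))
E
python3 ang.py 376 146 164 319
```

```text
0.07311651904449526 67.88174419559518
0.13400338757535513 -23.488531324707996
0.12235974780121296 -23.371137832977496
```

The lever turned about 65° and the force spiked there, but the measured angle leaves the stop margin uncertain. A second gentle push will show whether this really is the stop.

arm_command(
  rows="0 60 0 0 0 2;20 120 0 0 0 4;60 170 0 0 0 6;110 200 0 0 0 6;151 230 0 0 0 6;151 230 0 0 0 6;151 230 -60 0 0 6;151 230 -110 0 0 6;151 230 -140 0 0 6;151 230 -150 0 0 6;151 230 -150 0 0 6",
)

```text
t: 13.28
tool_pos: [0.5331, 0.2706, 0.1056]
tool_rot: [-2.631, -1.706, 0.019]
contact_force: [0.5, 0.4, 0.8]
opening: -0.0002
```

arm_command(
  rows="6 -2.5 0 0 0 0;12 -5 0 0 0 0;16 -6.5 0 0 0 0;18 -7.5 0 0 0 0;20 -8 0 0 0 0;22 -9 0 0 0 0;22 -9 0 0 0 0",
)

```text
t: 14.15
tool_pos: [0.5531, 0.2625, 0.1056]
tool_rot: [-2.627, -1.703, 0.026]
contact_force: [-9.1, 1.9, 6.2]
opening: -0.0002
```

arm_command(
  rows="1.5 -0.5 0 0 0 0;3 -1 0 0 0 0;4 -1.5 0 0 0 0;5 -2 0 0 0 0;5 -2 0 0 0 0;5 -2 0 0 0 0",
)

```text
t: 14.9
tool_pos: [0.5541, 0.2622, 0.1054]
tool_rot: [-2.62, -1.699, 0.039]
contact_force: [-15.8, 4.7, 11.8]
opening: 0.0002
```

The lever holds firm under about 16 N, roughly eight times its friction, so this is the stop. I'll retreat and check once more.

arm_command(
  rows="-12 5 0 0 0 0;-24 10 0 0 0 0;-24 10 40 0 0 0;-24 10 90 0 0 0;-24 10 150 0 0 0;-60 -40 150 0 0 0;-110 -80 150 0 0 0;-160 -120 150 0 0 0;-170 -160 150 0 0 0;-170 -200 150 0 0 0;-170 -220 150 0 0 0;-170 -220 150 0 0 0",
)

```text
t: 16.4
tool_pos: [0.3839, 0.0414, 0.2553]
tool_rot: [-2.623, -1.696, 0.038]
contact_force: [0.0, -0.7, -0.4]
opening: 0.0002
```

Run:
```python
from h import *
d=save('top','t5.png')
cv2.imwrite('pics/c7.png',cv2.resize(d['frame'][110:260,170:330,::-1],None,fx=4,fy=4,interpolation=cv2.INTER_CUBIC))
```

```text
(no output)
```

View pics/c7.png

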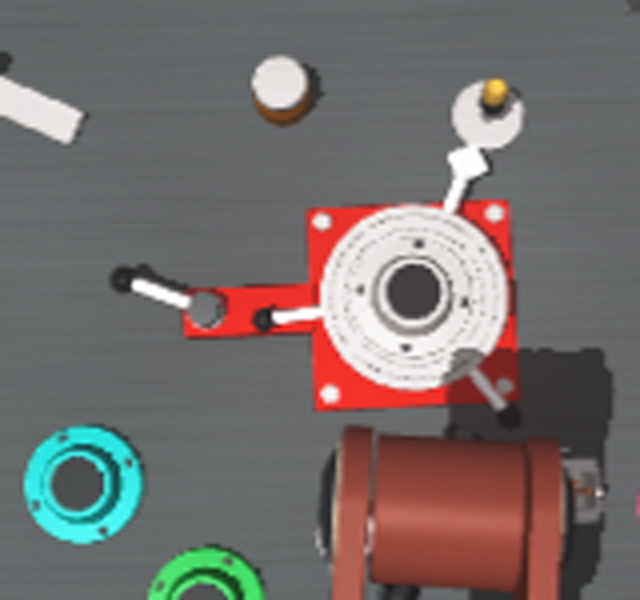

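The lever has not moved: its ball is still at (123,279). The pointer is still on the torch stand and the flange is still centred, so I'm handing in.

```bash
python3 -c "
from station import workorder
print(workorder.finish_job())"
```

```text
the job is handed in; nothing more can be done
None
```

The turntable's pointer now points at the torch stand and the brake lever is against its stop. The job is handed in at about 16 s of the 61 s allowed; no verdict was reported.

- **Turntable:** I pushed the right spoke counter-clockwise with the shut fingers. In the camera image the pointer lies about 0.3° from the torch direction, roughly 1 mm at the stand. It had not moved after the brake was set.
- **Brake:** I pushed the lever clockwise by about 65°, where the force rose to about 20 N. A second push with about 16 N did not move it, against the roughly 2 N it takes to turn, so I take that as the stop.
- **Brake uncertainty:** the image angle alone would not have settled this. It puts the lever anywhere from 1.19 to 1.47 rad, because its starting angle is only known as a range, and 1.33 is needed.
- **Everything else:** in the last picture the flange sits centred on the plate and the amber jar has not moved. The pipe stub was hidden under the arm, and the wrench and hammer were outside the picture. I never touched any of them. The arm is clear, with no contact force beyond sensor noise.

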